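Hang the pipette hanger on the slotted bench stand

ROBOT

A 7-joint arm with a two-finger parallel gripper is mounted at the origin on the work surface. World frame = base frame: x ahead of the robot, y to its left, z up, the work surface at z = 0. Lengths are in mm, angles in degrees, forces in N, time in s.
With the tool pointing down it reaches from about 425 to 825 mm from the base axis. Payload 3.6 kg.
Tool frame: the origin (TCP) lies at the very end of the fingers, on their centre line; the grasp point (between the pads) lies 19 mm behind it; z points along the fingers, y is the line along which they close (so a half turn about z gives the same grasp; the last joint's range is limited). The gripper opens to 85 mm and grips with 20 to 120 N. Pads are 22 mm wide; open, the fingers measure 114 mm over their backs; the gripper's body (76 mm by 85 mm) begins 54 mm behind the grasp point. The pads swing forward as they close: fully open they stand 13 mm farther back than shut.
Start: joints at [71.018, 35.231, -0.722, 81.555, 0.464, 63.22, -2.315], TCP at [195.078, -620.006, 231.297] pointing down, gripper open.
Joint ranges: [-178.69, 178.69], [-17.37, 117.87], [-77.05, 75.6], [15.02, 138.74], [-78.02, 258.01], [0.78, 113.62], [-162.83, 162.83]. Speed limits (degrees/s): [159.86, 159.86, 180, 180, 180, 180, 180].

INTERFACE

Orientations are given as a 3x3 rotation matrix whose columns are the frame's x, y, z axes.
In Python, from workcell import monitor, capture, get_calibration, job gives the robot as it stands.
- The arm moves only by the tool drive_tool, never from a script. Its argument "deltas" is one flat list of numbers, 6 for each row, row after row: the shift along the tool's x, y, z in mm, then the turn, a rotation vector about the tool's x, y, z in degrees. In form: [dx, dy, dz, rx, ry, rz, dx, dy, dz, rx, ry, rz, ...]. A call has 1 to 10 rows; each row shifts and turns the commanded pose from where the row before left it, along the tool's axes as they then stand; what a row does not reach is not made up. A row lasts 1/10 s, in which the tool goes at most 50 mm and 8.59 degrees, less where a joint would pass 70% of its speed; a pose out of reach is approached as far as the arm can. A call with a gripper value outside its range is refused whole. "gripper" is the opening, from 0 (shut) to 1 (fully open), set as the call begins (left out, the last holds). The fingers move at their own pace and stop on an object; "grip_force" is the grip in N (left out, the last holds). Time passes only in rows, so rows that do not move let the fingers close. It gives the time, the measured TCP pose, the force, the opening and the grip force at its end, in the units of the state.
- monitor.sense(): the state, without advancing time (a new reading comes with each control period).
- capture(name): name is "side" or "top" or "wrist"; returns the picture (400x640x3 uint8, red, green, blue); there is no depth.
- get_calibration(name): a dict with "fx", "fy", "cx", "cy" (pixels), "origin" and "attitude" of the camera in the world. Camera axes: x right, y down, z forward; pixel columns grow to the right and rows downward; lengths in mm; the calibration is good to about 2 mm. A picture is of the moment at which its call begins: read the wrist's pose just before it. get_calibration takes no time and is no camera call; for the wrist camera it gives the pose at the moment of the call.
- job.sign_off(): hands the job in; it is judged then, once.
The state is a dict: "time_s": time; "joints": joint angles; "joint_velocities": joint speeds; "joint_efforts": joint torques, N m; "ee_pos": TCP position; "ee_rot": TCP orientation; "force": force on the tool from outside, world axes, zero at the start; "ft_torque": the same for the moment, N m; "opening": finger opening in mm; "grasp_force": force on a finger pad.
Only numpy, scipy, OpenCV 4.12 (cv2) and the standard library are available. Lean on these libraries where they do the work, as an engineer would, in place of code of your own. Each camera call takes 0.05 s, during which the arm holds its last target. There are 200 camera calls.

TASK

Hang the white pipette hanger on the upper pair of slots of the bench stand: hook both its rear tabs into the slots, then push it down until it is fully home and the spring catch has snapped out over it. Feel your way gently, without forcing the thin uprights, leave the other things on the bench alone, and let go at the end.

Things in the scene. Friction and masses are not known exactly. Their poses are not given: they have to be found in the camera images.
- hanger_grip (a point): Loose white painted-metal pipette hanger, 0.2-0.33 kg, at first standing on the bench. Point: middle of its upright grip rib, 38 mm above the flat underside. Axes: z up, x from tabs to notched front edge, y along the width. Rib 12 mm thick (y), x -40 to +24 mm, top at z +22: pinch across y from above. Bottom shelf 98 mm wide, x -45 to +40, its top at z -32. Back plate x -45 to -40, top z +16.
- hanger: The same hanger: its whole body, axes as above, origin on the underside below the rib's middle (38 mm below the grip point).
- hanger_tabs (a point): Point midway between the hanger's two steel tabs (y -28 and +28 mm from it), at mid-height and mid-thickness of their hooks; 63 mm behind (-x) and 3 mm above the grip point. Each tab is 10 mm wide and 18 mm high (z +-9): a 6 mm high neck along its top runs forward to the back plate, and a 5 mm thick hook hangs from the neck's rear end.
- hanger_lug (a point): Middle of the top rear edge of the 14 mm wide wedge lug on the back plate, between and below the tabs; 51 mm behind and 12 mm below the grip point. Flat top, underside sloped 28 degrees off vertical; it rides past the catch. Lower still, a 5 mm high rear foot along the bottom edge, 53 mm behind the grip point, meets the uprights' face when the tabs are fully in.
- stand: Heavy fixed bench stand: white foot plate 150 x 200 x 12 mm carrying two thin aluminium uprights (5 mm sheet, 29 mm wide, 56 mm between centres, tops at z = 164, joined by a plain web at slot height). Origin on the bench below the uprights' front face; x points out of that face (hanger comes from +x, its x along the stand's x), y along the pair, z up. More than about 35 N from the hanger, or 20 N from the robot, damages it.
- slots_nominal (a point): Nominal middle of the upper slot pair, in the uprights' front face, 129 mm above the bench. Slots 13 mm wide, 30 mm high (z +-15), at y -28 and +28. Axes as the stand. The uprights are clamped on the foot, as one pair, up to 12 mm off to either side along y: this is NOT in the reading and must be felt or seen; tabs pass within 1.5 mm of true. A lower slot pair 58 mm below is not used.
- seat_nominal (a point): Where the grip point is when the hanger is home (0 to 2.5 mm farther out in x; y shifted with the slots): 53 mm out of the face, 108 mm up (once let go it droops 3 to 4 mm). Tabs fully in but not yet lowered: the same x (rear foot on the face, else hooks land on slot edges), 16 to 22 mm higher; 33 mm farther out is clear. Then straight down; passing the catch takes about 3 to 15 N, until the necks stop on the slots' lower edges.
- catch (a joint): Spring catch between the uprights: round steel nose 24 mm wide, 8 mm thick, standing 5 mm out of the front face at z = 101 mm. Value = how far it is pressed back (m): 0 fully out, about 0.003 as the lug passes, 0 again once snapped out over the seated lug. Spring 3.2 N plus 0.4 N per mm.
- bottle_mid (a point): Bystander: glass jar with a blue lid, 64 mm diameter, 120 mm high; point at its centre. Leave it alone.
- tipbox_mid (a point): Bystander: grey pipette-tip box 85 x 120 x 53 mm; point near its centre. Leave it alone.
- tuberack_mid (a point): Bystander: orange rack 70 x 130 mm with red-capped tubes, 82 mm high; point near its centre. Leave it alone.
Mind the look-alikes: they are no part of the job. Leave any black or yellow look-alike of the hanger alone.

How it is judged:
By the outcome, as a careful person would: the job done as asked, in the order asked, and still so for the second after the job is handed in, with the robot touching nothing.
It also fails if it takes over 72 s, if anything falls off the work surface, if the arm or the gripper's body presses on something with over 40 N, if the wrist force passes 120 N, or if a joint passes its speed limit or range.

## Working session

There is one attempt and no reset: what is moved stays moved. The work goes in short steps, Python scripts to look and compute and a tool call to move; the robot and the scene stay as the last step left them, time stands still between calls to the robot, and variables do not carry over. Pictures are saved under pics/ and viewed, at most 14 in all, crops included, and the job is handed in when it is done.

Besides the shell and the picture viewer there is one more tool, called by a JSON object that holds its "method" and its "body", one argument or row to a line. drive_tool: Moves the arm, as the interface text tells. Its arguments: {"type":"object","properties":{"deltas":{"type":"array"},"gripper":{"type":"number"},"grip_force":{"type":"number"}},"required":["deltas"]}

```bash
mkdir -p pics; python3 - <<'E'
from workcell import monitor, capture, get_calibration
import cv2,numpy as np
s=monitor.sense();print(s['time_s'],s['ee_pos'],np.round(s['ee_rot'],3).tolist(),s['force'],s['opening'])
for n in ['side','top','wrist']:
    c=get_calibration(n);print(n,{k:np.round(v,3).tolist() for k,v in c.items()})
    cv2.imwrite(f'pics/{n}0.png',capture(n)[:,:,::-1])
E
```

```text
0.0 [ 194.82619355 -619.31714675  230.13879716] [[0.954, 0.3, -0.001], [0.3, -0.954, 0.002], [-0.0, -0.003, -1.0]] [-0.95098563 -0.29267562 -0.15513759] 85.205782443707
side {'fx': 450.999, 'fy': 450.999, 'cx': 321.948, 'cy': 200.797, 'origin': [145.712, 1137.029, 961.782], 'attitude': [[-0.942, -0.178, 0.283], [-0.335, 0.544, -0.77], [-0.017, -0.82, -0.572]]}
top {'fx': 425.0, 'fy': 425.0, 'cx': 317.286, 'cy': 196.616, 'origin': [385.311, 10.827, 1464.057], 'attitude': [[0.012, -0.99, 0.143], [-1.0, -0.015, -0.017], [0.019, -0.143, -0.99]]}
wrist {'fx': 295.302, 'fy': 295.302, 'cx': 322.49, 'cy': 201.279, 'origin': [256.948, -599.974, 373.569], 'attitude': [[0.3, -0.921, -0.248], [-0.954, -0.29, -0.076], [-0.002, 0.26, -0.966]]}
```

View pics/top0.png

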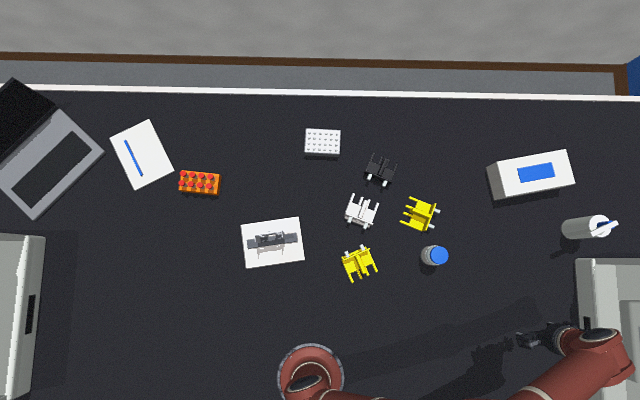

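View pics/side0.png

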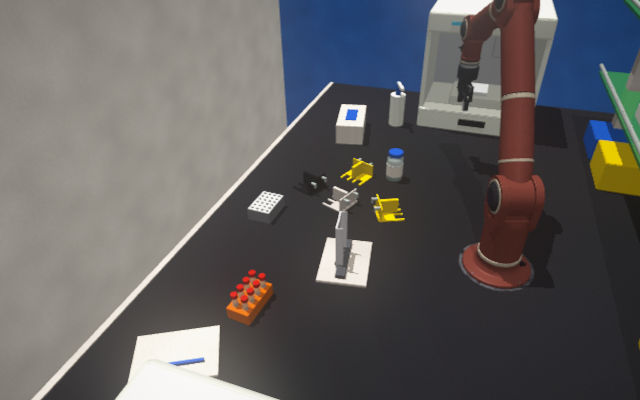

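Top view: the white hanger is at about (361,211), with yellow and black look-alikes around it. The stand is at (272,243), the bottle at (435,256). I'll enlarge the area from both cameras.

```bash
python3 - <<'E'
import cv2,numpy as np
t=cv2.imread('pics/top0.png')[185:285,235:395]; s=cv2.imread('pics/side0.png')[175:295,305:415]
t=cv2.resize(t,None,fx=5,fy=5,interpolation=cv2.INTER_CUBIC)
cv2.imwrite('pics/tc.png',t)
s=cv2.resize(s,None,fx=5,fy=5,interpolation=cv2.INTER_CUBIC);cv2.imwrite('pics/sc.png',s)
E
```

```text
(no output)
```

View pics/tc.png

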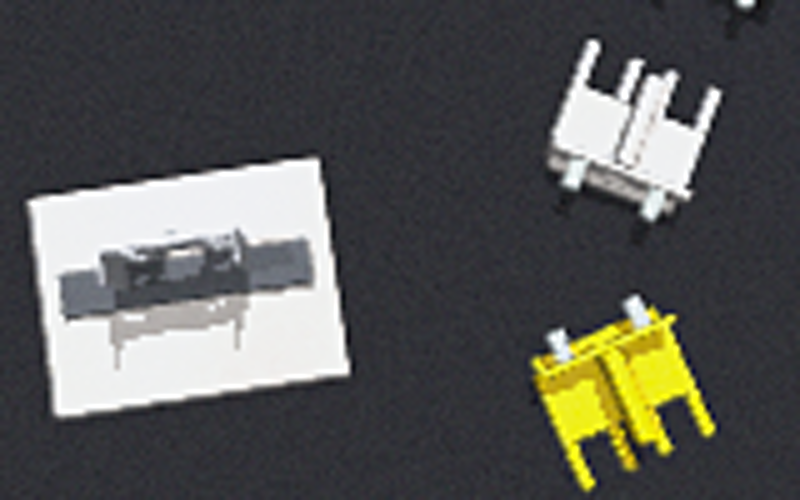

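View pics/sc.png

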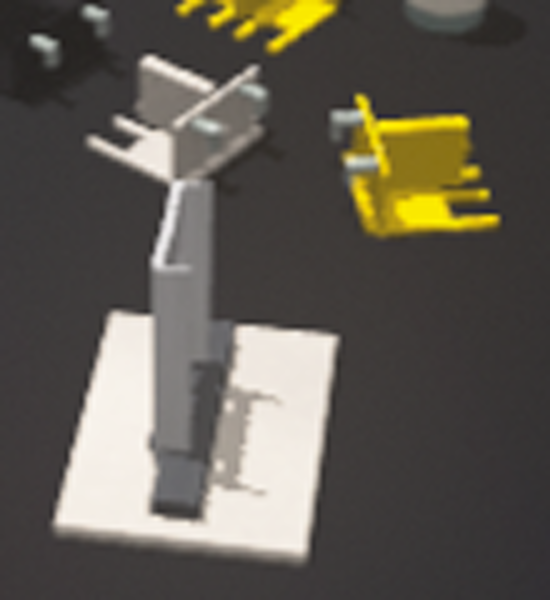

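```bash
cat >h.py <<'E'
import numpy as np, cv2
from workcell import monitor,capture,get_calibration
def ray(c,u,v):
    d=np.array(c['attitude'])@np.array([(u-c['cx'])/c['fx'],(v-c['cy'])/c['fy'],1]); return np.array(c['origin']),d/np.linalg.norm(d)
def onz(c,u,v,z):
    o,d=ray(c,u,v); return o+d*(z-o[2])/d[2]
def proj(c,P):
    p=np.array(c['attitude']).T@(np.array(P)-np.array(c['origin'])); return np.array([c['fx']*p[0]/p[2]+c['cx'],c['fy']*p[1]/p[2]+c['cy']])
E
python3 - <<'E'
from h import *
c=get_calibration('top')
f=lambda x,y,z:print(np.round(onz(c,235+x/5-.4,185+y/5-.4,z),1))
print('plate');[f(*p,12) for p in [(28,200),(318,158),(350,373),(55,416)]]
print('tabs rear ends z41');[f(*p,43) for p in [(570,190),(648,218)]]
print('rib top z60');[f(*p,60) for p in [(672,75),(627,163)]]
print('shelf rear corners z~54');[f(*p,54) for p in [(552,152),(688,195)]]
print('uprights top z164');[f(*p,164) for p in [(103,240),(243,232)]]
E
```

```text
plate
[495.4 247.1  12. ]
[526.9  50.1  12. ]
[381.4  25.8  12. ]
[350.4 223.5  12. ]
tabs rear ends z41
[ 504.8 -120.1   43. ]
[ 486.7 -172.4   43. ]
rib top z60
[ 581.3 -186.7   60. ]
[ 521.8 -156.4   60. ]
shelf rear corners z~54
[ 529.1 -107.    54. ]
[ 501.6 -197.8   54. ]
uprights top z164
[460.1 175.9 164. ]
[466.2  90.9 164. ]
```

The side crop shows the white hanger standing with its tabs toward the robot. The stand's flat web is on its +x side. I'll move to a wrist view over the hanger, then the stand.

{"method": "drive_tool", "body": {
  "deltas": [38,-29,0,0,0,0,38,-29,0,0,0,0,38,-29,0,0,0,0,38,-29,0,0,0,0,38,-29,0,0,0,0,38,-29,0,0,0,0,38,-29,0,0,0,0,38,-29,0,0,0,0,38,-29,0,0,0,0,38,-29,0,0,0,0]
}}

```text
time_s: 1.15
ee_pos: [471.2, -227.6, 231.3]
ee_rot: [[0.954, 0.3, -0.0], [0.3, -0.954, -0.0], [-0.0, -0.0, -1.0]]
force: [1.2, -0.2, -0.2]
opening: 85.5
grasp_force: 0.0
```

{"method": "drive_tool", "body": {
  "deltas": [27,-19,0,0,0,0,27,-19,0,0,0,0,27,-19,0,0,0,0,0,0,0,0,0,7,0,0,0,0,0,7,0,0,0,0,0,7,0,0,0,0,0,7,0,0,0,0,0,7,0,0,0,0,0,0]
}}

```text
time_s: 2.05
ee_pos: [530.5, -150.4, 231.0]
ee_rot: [[0.954, -0.301, -0.001], [-0.301, -0.954, -0.0], [-0.001, 0.0, -1.0]]
force: [-0.5, 0.9, 0.1]
opening: 85.3
grasp_force: 0.0
```

```bash
python3 - <<'E'
from h import *
import json
s=monitor.sense();c=get_calibration('wrist');im=capture('wrist')
print(s['time_s'],s['ee_pos'],np.round(s['ee_rot'],3).tolist(),s['joints'])
json.dump({k:np.array(v).tolist() for k,v in c.items()},open('w1.json','w'))
cv2.imwrite('pics/w1.png',im[:,:,::-1])
E
```

```text
2.05 [ 530.46849582 -150.40181917  231.0216247 ] [[0.954, -0.301, -0.001], [-0.301, -0.954, -0.0], [-0.001, 0.0, -1.0]] [ 10.66165426  26.44807826   4.32547853  98.27856971  -2.32163626
  55.40560786 -91.65795839]
```

View pics/w1.png

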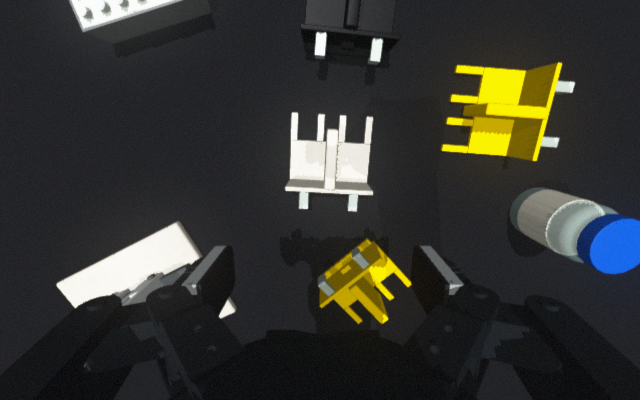

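The wrist view shows the white hanger: rib from (334,129) to (331,187), tabs at (304,208) and (353,210). The gripper is nearly aligned with it.

```bash
python3 - <<'E'
from h import *
import json
c=json.load(open('w1.json'));im=cv2.imread('pics/w1.png')
hsv=cv2.cvtColor(im,cv2.COLOR_BGR2HSV)
m=((hsv[...,1]<60)&(hsv[...,2]>105)).astype(np.uint8);m[:,:270]=0;m[:,390:]=0;m[:95]=0;m[225:]=0
for r in range(106,216,4):
    k=np.where(m[r])[0]
    if len(k):
        runs=np.split(k,np.where(np.diff(k)>1)[0]+1); print(r,[(int(a[0]),int(a[-1])) for a in runs])
crop=cv2.resize(im[100:220,270:390],None,fx=5,fy=5,interpolation=cv2.INTER_CUBIC);cv2.imwrite('pics/w1c.png',crop)
f=lambda n,u,v,z:print(n,np.round(onz(c,u,v,z),1))
f('ribF',334,129,60);f('ribR',331,187,60)
f('tabL',304,208.5,50);f('tabR',353,210,50)
E
```

```text
114 [(291, 297), (318, 324)]
118 [(291, 297), (317, 324), (339, 346), (366, 372)]
122 [(291, 297), (317, 324), (339, 346), (366, 372)]
126 [(291, 297), (317, 324), (339, 345), (365, 372)]
130 [(290, 297), (317, 323), (327, 345), (365, 371)]
134 [(290, 297), (317, 323), (326, 345), (365, 371)]
138 [(290, 297), (317, 323), (326, 344), (364, 370)]
142 [(290, 350), (364, 370)]
146 [(290, 370)]
150 [(290, 369)]
154 [(290, 369)]
158 [(290, 369)]
162 [(290, 368)]
166 [(290, 368)]
170 [(290, 367)]
174 [(289, 367)]
178 [(290, 367)]
182 [(288, 366)]
186 [(285, 368)]
190 [(285, 372)]
194 [(299, 308), (348, 372)]
198 [(299, 308), (349, 357)]
202 [(299, 307), (348, 357)]
206 [(299, 307), (348, 357)]
210 [(348, 356)]
ribF [ 582.  -179.3   60. ]
ribR [ 524.3 -158.4   60. ]
tabL [ 507.4 -121.1   50. ]
tabR [ 488.7 -174.1   50. ]
```

View pics/w1c.png

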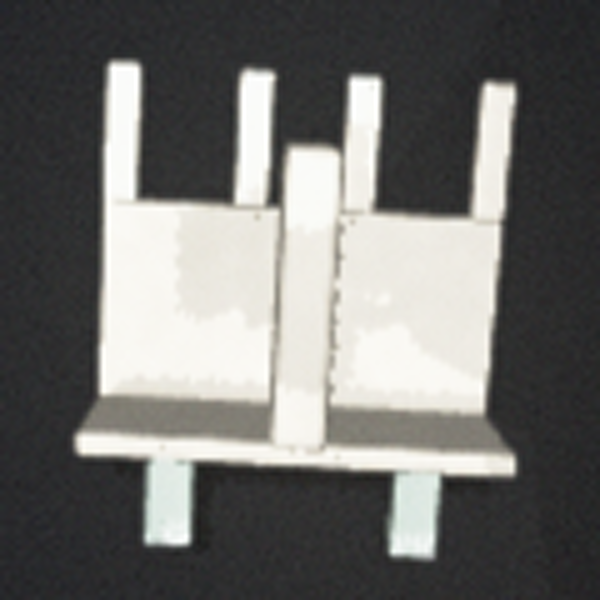

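The hanger is at about (559.5,-169), angle -19.5°. Before grasping it I'll look at the stand from the front.

{"method": "drive_tool", "body": {
  "deltas": [-5,-36,0,0,0,0,-5,-36,0,0,0,0,-5,-36,0,0,0,0,-5,-36,0,0,0,0,-5,-36,0,0,0,0,-5,-36,0,0,0,0,-5,-36,0,0,0,0,-5,-40,0,0,0,0,0,0,0,0,0,-7,0,0,0,0,0,-7]
}}

```text
time_s: 3.1
ee_pos: [580.2, 142.3, 230.9]
ee_rot: [[0.999, -0.05, -0.001], [-0.05, -0.999, 0.001], [-0.001, -0.001, -1.0]]
force: [-0.1, -1.0, 0.4]
opening: 85.4
grasp_force: 0.0
```

{"method": "drive_tool", "body": {
  "deltas": [0,0,20,0,0,-7,0,0,20,0,0,-6,0,0,0,0,0,0,0,0,0,0,0,0]
}}

```text
time_s: 3.5
ee_pos: [580.6, 139.6, 191.4]
ee_rot: [[0.987, 0.163, -0.001], [0.163, -0.987, 0.0], [-0.001, -0.0, -1.0]]
force: [-0.1, -0.1, 1.0]
opening: 85.8
grasp_force: 0.0
```

```bash
python3 - <<'E'
from h import *
import json
s=monitor.sense();c=get_calibration('wrist');im=capture('wrist')
print(s['time_s'],s['ee_pos'],np.round(s['ee_rot'],3).tolist())
json.dump({k:np.array(v).tolist() for k,v in c.items()},open('w2.json','w'))
cv2.imwrite('pics/w2.png',im[:,:,::-1])
for a in [-1,1]: print(proj(c,[460,137+28*a,129]))
E
```

```text
3.5 [580.56348661 139.64212928 191.37605482] [[0.987, 0.163, -0.001], [0.163, -0.987, 0.0], [-0.001, -0.0, -1.0]]
[335.24423573 355.05593876]
[268.8826144  345.92679388]
```

View pics/w2.png

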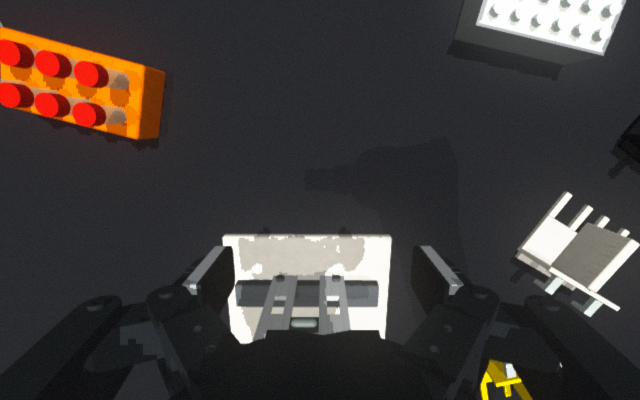

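The front face looks toward +x: uprights at columns ~279 and ~333, catch at (304,322). The gripper hides the upper slots, so I'll tilt back for a frontal view.

{"method": "drive_tool", "body": {
  "deltas": [20,0,-10,0,-6,0,0,0,0,0,-6,0,0,0,0,0,-6,0,0,0,0,0,-6,0,0,0,0,0,-6,0,0,0,0,0,0,0,0,0,0,0,0,0]
}}

```text
time_s: 4.25
ee_pos: [600.6, 143.4, 201.3]
ee_rot: [[0.855, 0.164, -0.491], [0.142, -0.986, -0.082], [-0.498, 0.0, -0.867]]
force: [-0.2, -0.0, 0.9]
opening: 85.5
grasp_force: 0.0
```

```bash
python3 - <<'E'
from h import *
import json
s=monitor.sense();c=get_calibration('wrist');im=capture('wrist')
print(s['time_s'],s['ee_pos'],np.round(s['ee_rot'],3).tolist())
json.dump({k:np.array(v).tolist() for k,v in c.items()},open('w3.json','w'))
cv2.imwrite('pics/w3.png',im[:,:,::-1])
p=np.mean([proj(c,[460,137+28*a,110]) for a in [-1,1]],0).astype(int);print(p)
y0=max(p[1]-80,0);x0=max(p[0]-90,0);print(x0,y0)
cv2.imwrite('pics/w3c.png',cv2.resize(im[y0:y0+145,x0:x0+190,::-1],None,fx=4,fy=4,interpolation=cv2.INTER_CUBIC))
E
```

```text
4.25 [600.59232242 143.36642481 201.34889906] [[0.855, 0.164, -0.491], [0.142, -0.986, -0.082], [-0.498, 0.0, -0.867]]
[306 256]
216 176
```

View pics/w3c.png

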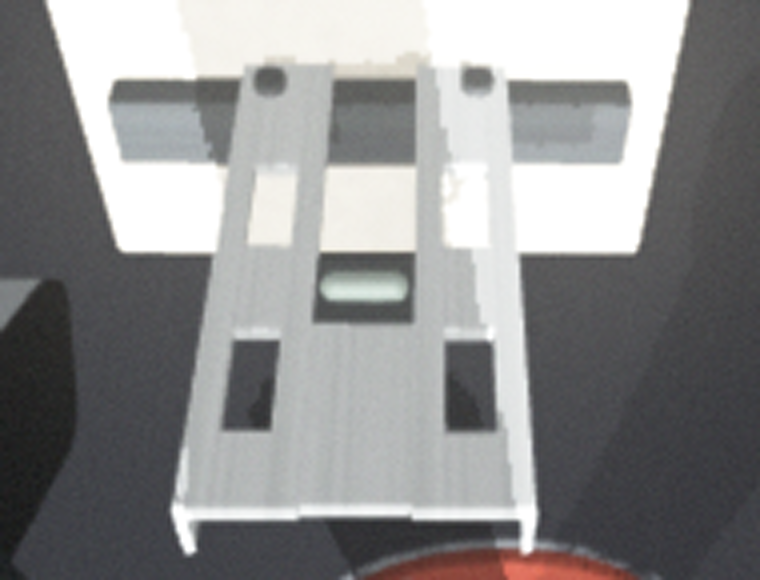

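A clear frontal view, with world-up pointing down in the image. Upper slots span rows 327–432, at columns ~221–272 and ~446–497; the catch is at (364,287). I'll cast these onto planes of known height.

```bash
python3 - <<'E'
from h import *
import json
c=json.load(open('w3.json'))
f=lambda x,y,z:onz(c,216+(x+.5)/4-.5,176+(y+.5)/4-.5,z)
A=[]
for n,pts in {'up144':[(221,272,432),(446,497,432)],'up114':[(235,283,327),(443,492,327)],'lo86':[(243,294,247),(441,489,247)],'lo56':[(253,299,163),(440,487,163)]}.items():
    z=int(n[2:]); P=[f((a+b)/2,r,z) for a,b,r in pts]; d=P[0]-P[1]; m=(P[0]+P[1])/2
    print(n,np.round(m,1),'sep',np.round(np.linalg.norm(d),1),'ang x',np.round(np.degrees(np.arctan2(-d[0],d[1])),1), 'w',[round(float(np.linalg.norm(f(b,r,z)-f(a,r,z))),1) for a,b,r in pts]);A.append(m)
t=[f(183,505,164),f(537,508,164)];print('tops',np.round(t,1),np.mean(t,0), np.linalg.norm(t[0]-t[1]))
print('catch',f(364,287,101))
p=[f(116,252,12),f(640,252,12)];print('plate rear',np.round(p,1))
E
```

```text
up144 [463.5 137.8 144. ] sep 55.5 ang x 9.4 w [12.6, 12.6]
up114 [464.7 138.1 114. ] sep 55.1 ang x 9.4 w [12.7, 12.9]
lo86 [463.  137.9  86. ] sep 55.4 ang x 9.4 w [14.4, 13.5]
lo56 [465.  138.4  56. ] sep 56.0 ang x 9.4 w [13.7, 14.0]
tops [[458.9 177.8 164. ]
 [471.   95.9 164. ]] [464.96658296 136.85403693 164.        ] 82.80989655860974
catch [464.58418403 138.34956785 101.        ]
plate rear [[350.  223.2  12. ]
 [383.1  24.4  12. ]]
```

Face centre is about (464,138), angle 9.4°. Next I'll go back to the hanger.

{"method": "drive_tool", "body": {
  "deltas": [0,0,0,0,6,0,0,0,0,0,6,0,0,0,0,0,6,0,0,0,0,0,6,0,0,0,0,0,6,0,-11,38,0,0,0,0,-12,38,0,0,0,0,-12,38,0,0,0,0,-12,38,0,0,0,0,-11,38,0,0,0,0]
}}

```text
time_s: 5.3
ee_pos: [573.6, -55.2, 204.0]
ee_rot: [[0.986, 0.165, 0.005], [0.165, -0.986, -0.0], [0.005, 0.001, -1.0]]
force: [0.3, 0.2, 0.3]
opening: 85.4
grasp_force: 0.0
```

{"method": "drive_tool", "body": {
  "deltas": [-11,38,0,0,0,0,-11,38,0,0,0,0,-11,36,0,0,0,0,0,0,0,0,0,7,0,0,0,0,0,7,0,0,0,0,0,7,0,0,0,0,0,8,0,0,0,0,0,0]
}}

```text
time_s: 6.1
ee_pos: [560.0, -169.4, 203.6]
ee_rot: [[0.943, -0.334, 0.004], [-0.334, -0.943, -0.001], [0.004, -0.0, -1.0]]
force: [-0.5, -0.0, -0.5]
opening: 85.3
grasp_force: 0.0
```

```bash
python3 - <<'E'
from h import *
s=monitor.sense();R=s['ee_rot'];print(s['ee_pos'],np.degrees(np.arctan2(R[1][0],R[0][0])),R.T@(np.array([559.5,-169,44-19])-s['ee_pos']))
c=get_calibration('wrist');im=capture('wrist');cv2.imwrite('pics/w4.png',im[:,:,::-1])
for n,P in {'ribF':[24,0,60],'ribR':[-40,0,60]}.items():
    a=np.radians(-19.5);q=np.array([559.5+P[0]*np.cos(a),-169+P[0]*np.sin(a),60]);print(n,proj(c,q))
g=cv2.cvtColor(im,cv2.COLOR_RGB2HSV);m=(g[...,1]<60)&(g[...,2]>105)
for r in range(120,290,12):
    k=np.where(m[r,240:420])[0]+240
    if len(k): print(r,[(int(a[0]),int(a[-1])) for a in np.split(k,np.where(np.diff(k)>1)[0]+1)])
E
```

```text
[ 559.95624927 -169.36993768  203.58312503] -19.51584894571215 [-1.26093247e+00 -1.40936253e-01  1.78579584e+02]
ribF [322.17482058 166.6643511 ]
ribR [322.21784446 228.52767117]
156 [(280, 287), (309, 315), (331, 337), (359, 365)]
168 [(281, 287), (308, 315), (317, 328), (331, 337), (358, 365)]
180 [(281, 364)]
192 [(281, 364)]
204 [(281, 363)]
216 [(281, 362)]
228 [(275, 368)]
240 [(291, 300), (343, 352)]
```

{"method": "drive_tool", "body": {
  "deltas": [-1,0,40,0,0,0,0,0,40,0,0,0,0,0,40,0,0,0,0,0,30,0,0,0,0,0,15,0,0,0,0,0,8,0,0,0,0,0,5,0,0,0,0,0,0,0,0,0]
}}

```text
time_s: 6.95
ee_pos: [559.6, -169.4, 23.9]
ee_rot: [[0.943, -0.334, 0.001], [-0.334, -0.943, -0.0], [0.001, -0.0, -1.0]]
force: [1.1, -0.1, 0.5]
opening: 85.5
grasp_force: 0.0
```

{"method": "drive_tool", "body": {
  "deltas": [0,0,0,0,0,0,0,0,0,0,0,0,0,0,0,0,0,0,0,0,0,0,0,0,0,0,0,0,0,0,0,0,0,0,0,0,0,0,0,0,0,0,0,0,0,0,0,0,0,0,0,0,0,0,0,0,0,0,0,0],
  "gripper": 0,
  "grip_force": 90
}}

```text
time_s: 7.95
ee_pos: [559.6, -169.3, 23.7]
ee_rot: [[0.942, -0.334, 0.001], [-0.334, -0.942, 0.0], [0.001, -0.0, -1.0]]
force: [-0.8, 1.0, 4.2]
opening: 11.0
grasp_force: 88.0
```

{"method": "drive_tool", "body": {
  "deltas": [0,0,-5,0,0,0,0,0,-15,0,0,0,0,0,-30,0,0,0,0,0,-40,0,0,0,0,0,-40,0,0,0,0,0,-20,0,0,0,0,0,-5,0,0,0,0,0,0,0,0,0,0,0,0,0,0,0]
}}

```text
time_s: 8.85
ee_pos: [557.8, -169.0, 176.7]
ee_rot: [[0.942, -0.334, -0.004], [-0.334, -0.942, 0.001], [-0.004, 0.0, -1.0]]
force: [0.0, 0.1, -2.6]
opening: 10.8
grasp_force: 87.5
```

```bash
python3 - <<'E'
from h import *
s=monitor.sense();R=s['ee_rot'];p=s['ee_pos'];print(p,s['opening'],s['force'],s['ft_torque'])
c=get_calibration('wrist');im=capture('wrist');cv2.imwrite('pics/w5.png',im[:,:,::-1])
for n,q in {'ribF':[24,0,-14-22-0],'ribR':[-40,0,-36],'prongL':[40,46,18],'prR':[40,-46,18]}.items():print(n,proj(c,p+R@np.array(q)))
g=cv2.cvtColor(im,cv2.COLOR_RGB2HSV);m=(g[...,1]<60)&(g[...,2]>105)
for r in range(190,390,12):
    k=np.where(m[r,200:440])[0]+200
    if len(k): print(r,[(int(a[0]),int(a[-1])) for a in np.split(k,np.where(np.diff(k)>1)[0]+1)])
cv2.imwrite('pics/w5c.png',cv2.resize(im[180:400,200:440,::-1],None,fx=2.5,fy=2.5,interpolation=cv2.INTER_CUBIC))
E
```

```text
[ 557.75840276 -169.01422429  176.7123081 ] 10.765743327261204 [ 0.01255295  0.12473549 -2.58180841] [ 0.02261825 -0.091981    0.0116549 ]
ribF [321.96643133 231.72367231]
ribR [322.05720695 367.2547786 ]
prongL [405.8278122  169.09683361]
prR [238.45260417 169.12000988]
190 [(236, 250), (293, 306), (339, 353), (396, 410)]
202 [(236, 250), (293, 306), (313, 332), (339, 352), (395, 409)]
214 [(237, 251), (294, 307), (311, 334), (339, 352), (394, 408)]
226 [(238, 407)]
238 [(239, 303), (305, 338), (340, 342), (344, 406)]
250 [(240, 282), (297, 300), (302, 304), (308, 337), (341, 341), (343, 343), (345, 346), (348, 348), (363, 405)]
262 [(241, 278), (298, 299), (303, 303), (309, 337), (345, 346), (348, 350), (367, 403)]
274 [(244, 269), (309, 336), (341, 342), (376, 400)]
286 [(310, 335)]
298 [(310, 335)]
310 [(310, 335)]
322 [(310, 335)]
334 [(200, 204), (321, 324)]
```

View pics/w5c.png

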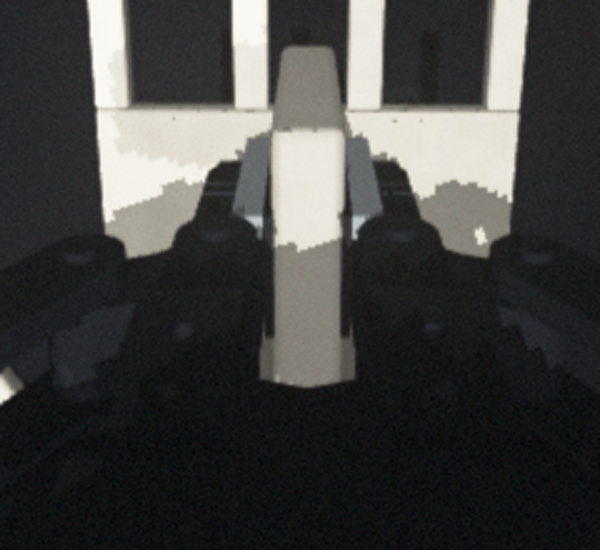

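The hanger is held square on the pads: rib at col 322 in the full frame, tool centre predicted at 322. Moving to the staging point in front of the slots.

{"method": "drive_tool", "body": {
  "deltas": [-6,-17,0,0,0,0,-11,-30,0,0,0,0,-13,-36,0,0,0,0,-13,-36,0,0,0,0,-13,-36,0,0,0,0,-13,-36,0,0,0,0,-13,-36,0,0,0,0,-13,-36,0,0,0,0,-8,-24,0,0,0,0,-5,-17,0,0,0,0]
}}

```text
time_s: 9.9
ee_pos: [557.6, 156.1, 176.6]
ee_rot: [[0.944, -0.331, -0.004], [-0.331, -0.944, 0.0], [-0.004, 0.001, -1.0]]
force: [0.9, -0.4, -2.2]
opening: 11.0
grasp_force: 87.6
```

{"method": "drive_tool", "body": {
  "deltas": [0,0,0,0,0,-5,0,0,0,0,0,-7,0,0,0,0,0,-7,0,0,0,0,0,-7,0,0,0,0,0,-3,0,0,0,0,0,0]
}}

```text
time_s: 10.5
ee_pos: [558.8, 151.7, 177.2]
ee_rot: [[0.987, 0.162, -0.002], [0.162, -0.987, -0.001], [-0.002, 0.001, -1.0]]
force: [1.0, -0.8, -3.1]
opening: 11.0
grasp_force: 87.8
```

```bash
cat >>h.py <<'E'
A=np.radians(9.4);RS=np.array([[np.cos(A),-np.sin(A),0],[np.sin(A),np.cos(A),0],[0,0,1]]);O=np.array([464,138,0.])
def st():
    s=monitor.sense();R=np.array(s['ee_rot']);p=np.array(s['ee_pos'])+R@np.array([0,0,-14.3])
    print('t',round(s['time_s'],2),'grip in stand',np.round(RS.T@(p-O),2),'F stand',np.round(RS.T@s['force'],2),'T',np.round(RS.T@s['ft_torque'],3),'yaw',round(np.degrees(np.arctan2(R[1,0],R[0,0])),2),'z',np.round(R[:,2],4),'op',round(s['opening'],1))
    return s
E
python3 -c "from h import *;st()"
```

```text
t 10.5 grip in stand [ 95.83  -1.99 191.52] F stand [ 0.89 -0.92 -3.09] T [ 0.037 -0.006  0.001] yaw 9.35 z [-0.0021 -0.0013 -1.    ] op 11.0
```

{"method": "drive_tool", "body": {
  "deltas": [0,-2,15,0,0,0,0,0,20,0,0,0,0,0,15,0,0,0,0,0,10,0,0,0,0,0,4.5,0,0,0,-4,0,0,0,0,0,0,0,0,0,0,0]
}}

```text
time_s: 11.2
ee_pos: [554.5, 154.5, 114.3]
ee_rot: [[0.986, 0.164, 0.0], [0.164, -0.986, 0.0], [0.0, -0.0, -1.0]]
force: [0.2, 0.4, -2.5]
opening: 10.6
grasp_force: 87.8
```

```bash
python3 - <<'E'
from h import *
st();c=get_calibration('wrist');im=capture('wrist')
i2=capture('top');i3=capture('side')
ct=get_calibration('top');cs=get_calibration('side')
g=(RS@np.array([60,0,120])+O);a=proj(ct,g).astype(int);b=proj(cs,g).astype(int);print(a,b)
k=lambda i,p:cv2.resize(i[p[1]-40:p[1]+40,p[0]-40:p[0]+40,::-1],None,fx=5,fy=5,interpolation=cv2.INTER_CUBIC)
cv2.imwrite('pics/ts.png',np.hstack([k(i2,a),k(i3,b)]))
E
```

```text
t 11.2 grip in stand [ 91.99   1.45 128.59] F stand [ 0.22  0.32 -2.47] T [-0.077 -0.073  0.026] yaw 9.45 z [ 0.  0. -1.] op 10.6
[266 213] [318 229]
```

View pics/ts.png

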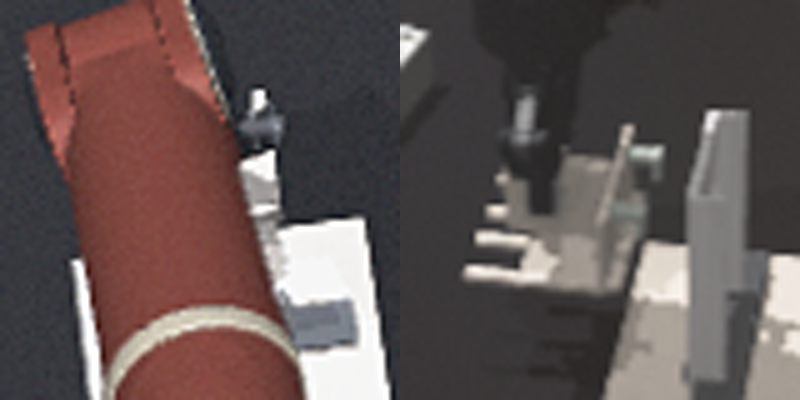

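The side view shows the tabs level, facing the slots with a gap. I'll average several pose readings because they are noisy.

```bash
cat >>h.py <<'E'
def avg(n=8):
    L=[]
    for i in range(n):
        s=monitor.sense();R=np.array(s['ee_rot']);p=np.array(s['ee_pos'])+R@np.array([0,0,-14.3])
        L.append(np.r_[RS.T@(p-O),RS.T@s['force'],np.degrees(np.arctan2(R[1,0],R[0,0])),s['time_s']])
        capture('wrist')
    L=np.array(L);print('mean',np.round(L.mean(0),2),'std',np.round(L.std(0),2))
E
python3 -c "from h import *;avg()"
```

```text
mean [ 9.2570e+01  1.5400e+00  1.2861e+02  9.0000e-02 -1.1000e-01 -2.3900e+00
  9.4600e+00  1.1520e+01] std [0.16 0.03 0.25 0.32 0.48 0.56 0.   0.11]
```

{"method": "drive_tool", "body": {
  "deltas": [-4,1.5,1.5,0,0,0,-6,0,0,0,0,0,-6,0,0,0,0,0,-4,0,0,0,0,0,-3,0,0,0,0,0,0,0,0,0,0,0,0,0,0,0,0,0]
}}

```text
time_s: 12.45
ee_pos: [532.6, 149.4, 112.5]
ee_rot: [[0.986, 0.164, 0.001], [0.164, -0.986, 0.0], [0.001, -0.0, -1.0]]
force: [0.8, -0.1, -2.8]
opening: 10.7
grasp_force: 87.8
```

```bash
python3 -c "from h import *;avg(4)"
```

```text
mean [ 69.57   0.   126.75   0.36   0.2   -2.86   9.46  12.52] std [0.05 0.02 0.03 0.33 0.38 0.14 0.   0.06]
```

Inching in, 1 mm per row.

{"method": "drive_tool", "body": {
  "deltas": [-1,0,0,0,0,0,-1,0,0,0,0,0,-1,0,0,0,0,0,-1,0,0,0,0,0,-1,0,0,0,0,0,-1,0,0,0,0,0,0,0,0,0,0,0]
}}

```text
time_s: 13.35
ee_pos: [526.2, 148.3, 112.4]
ee_rot: [[0.986, 0.164, -0.0], [0.164, -0.986, 0.0], [-0.0, -0.0, -1.0]]
force: [-0.3, -0.0, -2.6]
opening: 11.2
grasp_force: 87.8
```

{"method": "drive_tool", "body": {
  "deltas": [-1,0,0,0,0,0,-1,0,0,0,0,0,0,0,0,0,0,0]
}}

```text
time_s: 13.65
ee_pos: [524.3, 147.9, 112.4]
ee_rot: [[0.986, 0.164, -0.0], [0.164, -0.986, 0.0], [-0.0, -0.0, -1.0]]
force: [0.2, -0.5, -2.1]
opening: 10.7
grasp_force: 87.8
```

```bash
python3 -c "from h import *;avg(4)"
```

```text
mean [ 6.1220e+01 -3.0000e-02  1.2667e+02 -1.0000e-01 -0.0000e+00 -2.5300e+00
  9.4700e+00  1.3730e+01] std [0.08 0.01 0.01 0.57 0.37 0.3  0.   0.06]
```

{"method": "drive_tool", "body": {
  "deltas": [-1,0,0,0,0,0,-1,0,0,0,0,0,0,0,0,0,0,0]
}}

```text
time_s: 14.15
ee_pos: [522.2, 147.6, 112.3]
ee_rot: [[0.986, 0.165, -0.0], [0.165, -0.986, -0.0], [-0.0, -0.0, -1.0]]
force: [0.4, -0.6, -2.5]
opening: 11.3
grasp_force: 87.8
```

{"method": "drive_tool", "body": {
  "deltas": [-1,0,0,0,0,0,-1,0,0,0,0,0,0,0,0,0,0,0]
}}

```text
time_s: 14.45
ee_pos: [520.3, 147.3, 112.3]
ee_rot: [[0.986, 0.165, -0.0], [0.165, -0.986, -0.0], [-0.0, -0.0, -1.0]]
force: [0.3, -0.1, -2.8]
opening: 11.1
grasp_force: 87.8
```

{"method": "drive_tool", "body": {
  "deltas": [-1,0,0,0,0,0,-1,0,0,0,0,0,0,0,0,0,0,0]
}}

```text
time_s: 14.75
ee_pos: [518.3, 147.0, 112.3]
ee_rot: [[0.986, 0.165, -0.0], [0.165, -0.986, -0.0], [-0.0, -0.0, -1.0]]
force: [-0.5, 0.3, -2.8]
opening: 10.9
grasp_force: 87.8
```

```bash
python3 -c "from h import *;avg(4)"
```

```text
mean [ 5.5190e+01 -5.0000e-02  1.2665e+02 -3.8000e-01 -1.0000e-01 -2.5600e+00
  9.4700e+00  1.4820e+01] std [0.1  0.01 0.02 0.62 0.62 0.23 0.   0.06]
```

No contact yet with the hooks well past the face. I'll continue until the foot meets it.

{"method": "drive_tool", "body": {
  "deltas": [-1,0,0,0,0,0,0,0,0,0,0,0]
}}

```text
time_s: 15.15
ee_pos: [517.4, 146.8, 112.3]
ee_rot: [[0.986, 0.164, -0.0], [0.164, -0.986, -0.0], [-0.0, 0.0, -1.0]]
force: [-0.5, -0.4, -2.4]
opening: 10.9
grasp_force: 87.8
```

{"method": "drive_tool", "body": {
  "deltas": [-1,0,0,0,0,0,0,0,0,0,0,0]
}}

```text
time_s: 15.35
ee_pos: [516.8, 146.7, 112.4]
ee_rot: [[0.986, 0.165, 0.001], [0.165, -0.986, 0.0], [0.001, -0.0, -1.0]]
force: [0.2, 0.2, -3.2]
opening: 10.8
grasp_force: 87.8
```

{"method": "drive_tool", "body": {
  "deltas": [-0.7,0,0,0,0,0,0,0,0,0,0,0]
}}

```text
time_s: 15.55
ee_pos: [516.7, 146.7, 112.6]
ee_rot: [[0.986, 0.165, 0.002], [0.165, -0.986, 0.001], [0.002, -0.0, -1.0]]
force: [2.7, -0.2, -3.7]
opening: 11.1
grasp_force: 87.8
```

```bash
python3 -c "from h import *;avg(4)"
```

```text
mean [ 5.3420e+01 -2.0000e-02  1.2689e+02  2.6500e+00 -4.2000e-01 -3.0200e+00
  9.4700e+00  1.5620e+01] std [0.   0.01 0.02 0.47 0.28 0.68 0.   0.06]
```

The foot contacts the face at x≈53.4 with about 2.7 N. Lowering gently now.

{"method": "drive_tool", "body": {
  "deltas": [0,0,1,0,0,0,0,0,1,0,0,0,0,0,1,0,0,0,0,0,1,0,0,0,0,0,0,0,0,0]
}}

```text
time_s: 16.25
ee_pos: [516.9, 146.9, 109.0]
ee_rot: [[0.986, 0.164, 0.002], [0.164, -0.986, 0.001], [0.002, -0.0, -1.0]]
force: [4.2, 1.0, 3.4]
opening: 11.1
grasp_force: 88.4
```

{"method": "drive_tool", "body": {
  "deltas": [0,0,1,0,0,0,0,0,1,0,0,0,0,0,1,0,0,0,0,0,0,0,0,0]
}}

```text
time_s: 16.65
ee_pos: [516.8, 146.9, 105.5]
ee_rot: [[0.986, 0.165, 0.002], [0.165, -0.986, 0.001], [0.002, -0.001, -1.0]]
force: [4.5, 2.3, 0.8]
opening: 10.9
grasp_force: 88.4
```

```bash
python3 -c "from h import *;avg(3)"
```

```text
mean [ 53.48   0.12 119.77   5.06   0.54   0.48   9.47  16.7 ] std [0.01 0.02 0.05 0.54 0.72 0.23 0.   0.04]
```

{"method": "drive_tool", "body": {
  "deltas": [0,0,1,0,0,0,0,0,1,0,0,0,0,0,1,0,0,0,0,0,0,0,0,0]
}}

```text
time_s: 17.2
ee_pos: [516.8, 146.8, 102.2]
ee_rot: [[0.986, 0.165, 0.002], [0.165, -0.986, 0.001], [0.002, -0.0, -1.0]]
force: [5.7, 0.5, -0.5]
opening: 10.7
grasp_force: 88.3
```

{"method": "drive_tool", "body": {
  "deltas": [0,0,1,0,0,0,0,0,1,0,0,0,0,0,1,0,0,0,0,0,0,0,0,0]
}}

```text
time_s: 17.6
ee_pos: [516.8, 146.8, 99.2]
ee_rot: [[0.986, 0.165, 0.002], [0.165, -0.986, 0.001], [0.002, -0.0, -1.0]]
force: [4.9, 1.7, -0.6]
opening: 11.0
grasp_force: 88.3
```

```bash
python3 -c "from h import *;avg(3)"
```

```text
mean [ 5.3440e+01  2.0000e-02  1.1345e+02  4.9600e+00  4.9000e-01 -4.8000e-01
  9.4700e+00  1.7650e+01] std [0.01 0.01 0.01 0.14 0.29 0.45 0.   0.04]
```

{"method": "drive_tool", "body": {
  "deltas": [0,0,1,0,0,0,0,0,1,0,0,0,0,0,0,0,0,0]
}}

```text
time_s: 18.05
ee_pos: [516.7, 146.7, 96.8]
ee_rot: [[0.986, 0.165, 0.002], [0.165, -0.986, 0.001], [0.002, -0.0, -1.0]]
force: [5.3, 1.2, -1.7]
opening: 10.8
grasp_force: 88.0
```

{"method": "drive_tool", "body": {
  "deltas": [0,0,1,0,0,0,0,0,1,0,0,0,0,0,0,0,0,0]
}}

```text
time_s: 18.35
ee_pos: [516.7, 146.7, 94.9]
ee_rot: [[0.986, 0.165, 0.002], [0.165, -0.986, 0.0], [0.002, -0.0, -1.0]]
force: [5.3, 1.3, -1.5]
opening: 11.1
grasp_force: 88.0
```

{"method": "drive_tool", "body": {
  "deltas": [0,0,1,0,0,0,0,0,0,0,0,0]
}}

```text
time_s: 18.55
ee_pos: [516.7, 146.7, 94.1]
ee_rot: [[0.986, 0.165, 0.002], [0.165, -0.986, 0.001], [0.002, -0.0, -1.0]]
force: [5.0, 0.9, -1.1]
opening: 11.3
grasp_force: 88.0
```

```bash
python3 -c "from h import *;avg(3)"
```

```text
mean [ 5.3390e+01 -4.0000e-02  1.0842e+02  5.1300e+00  1.0000e-01 -9.2000e-01
  9.4700e+00  1.8600e+01] std [0.02 0.02 0.01 0.09 0.2  0.33 0.   0.04]
```

{"method": "drive_tool", "body": {
  "deltas": [0,0,1,0,0,0,0,0,0,0,0,0]
}}

```text
time_s: 18.9
ee_pos: [516.8, 146.7, 93.7]
ee_rot: [[0.986, 0.164, 0.002], [0.164, -0.986, 0.001], [0.002, -0.0, -1.0]]
force: [5.2, 0.3, 2.8]
opening: 11.0
grasp_force: 88.9
```

{"method": "drive_tool", "body": {
  "deltas": [0,0,1,0,0,0,0,0,0,0,0,0]
}}

```text
time_s: 19.1
ee_pos: [516.9, 146.7, 93.5]
ee_rot: [[0.986, 0.164, 0.002], [0.164, -0.986, 0.001], [0.002, -0.0, -1.0]]
force: [4.5, 0.6, 8.3]
opening: 11.2
grasp_force: 89.9
```

```bash
python3 - <<'E'
from h import *
avg(3)
i1=capture('wrist');i3=capture('side');cs=get_calibration('side')
b=proj(cs,RS@np.array([40,0,120])+O).astype(int)
A1=cv2.resize(i1[180:400,200:440,::-1],(436,400));B=cv2.resize(i3[b[1]-36:b[1]+44,b[0]-40:b[0]+32,::-1],(360,400),interpolation=cv2.INTER_CUBIC)
cv2.imwrite('pics/m.png',np.hstack([A1,B]))
E
```

```text
mean [ 5.3580e+01 -4.0000e-02  1.0783e+02  4.2700e+00 -3.5000e-01  8.4200e+00
  9.4600e+00  1.9150e+01] std [0.01 0.01 0.01 0.23 0.15 0.43 0.   0.04]
```

{"method": "drive_tool", "body": {
  "deltas": [0,0,1,0,0,0,0,0,0,0,0,0,0,0,0,0,0,0]
}}

```text
time_s: 19.65
ee_pos: [517.0, 146.8, 93.3]
ee_rot: [[0.986, 0.164, 0.003], [0.164, -0.986, 0.001], [0.003, -0.0, -1.0]]
force: [3.4, -0.6, 13.7]
opening: 11.0
grasp_force: 90.7
```

```bash
python3 -c "from h import *;avg(3)"
```

```text
mean [ 5.3680e+01 -1.0000e-02  1.0766e+02  3.3800e+00 -1.1100e+00  1.3750e+01
  9.4600e+00  1.9700e+01] std [0.01 0.   0.01 0.54 0.2  0.46 0.   0.04]
```

View pics/m.png

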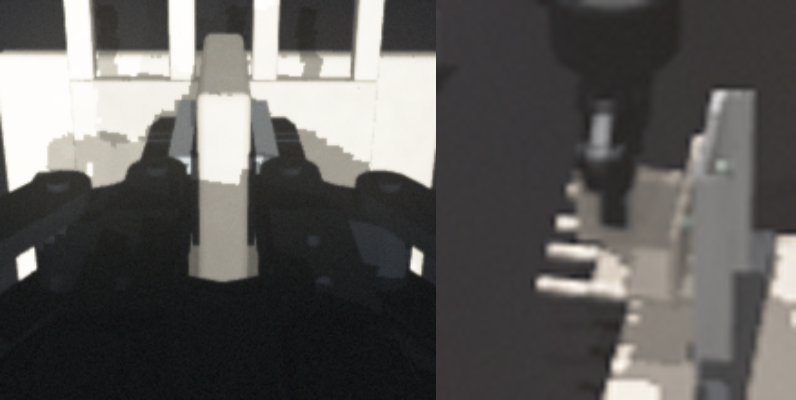

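The hanger sits flush against the uprights with the necks at a hard stop, grip at z≈107.7. I'll unload and tug up lightly to test the catch.

{"method": "drive_tool", "body": {
  "deltas": [0.5,0,-1.3,0,0,0,0.3,0,-1.2,0,0,0,0,0,0,0,0,0]
}}

```text
time_s: 20.1
ee_pos: [516.8, 146.7, 93.7]
ee_rot: [[0.986, 0.164, 0.0], [0.164, -0.986, 0.0], [0.0, -0.0, -1.0]]
force: [4.4, 1.1, 2.3]
opening: 11.1
grasp_force: 88.1
```

{"method": "drive_tool", "body": {
  "deltas": [0,0,-1,0,0,0,0,0,-1,0,0,0,0,0,0,0,0,0]
}}

```text
time_s: 20.4
ee_pos: [516.6, 146.7, 94.8]
ee_rot: [[0.986, 0.165, -0.0], [0.165, -0.986, 0.0], [-0.0, -0.0, -1.0]]
force: [5.2, 0.5, -3.6]
opening: 10.9
grasp_force: 87.6
```

```bash
python3 -c "from h import *;avg(3)"
```

```text
mean [ 5.3350e+01 -6.0000e-02  1.0912e+02  5.3500e+00 -0.0000e+00 -3.7800e+00
  9.4700e+00  2.0450e+01] std [0.01 0.01 0.01 0.11 0.39 0.13 0.   0.04]
```

{"method": "drive_tool", "body": {
  "deltas": [0,0,-1,0,0,0,0,0,0,0,0,0]
}}

```text
time_s: 20.75
ee_pos: [516.6, 146.6, 95.4]
ee_rot: [[0.986, 0.165, -0.0], [0.165, -0.986, -0.0], [-0.0, -0.0, -1.0]]
force: [6.1, -0.2, -5.9]
opening: 10.9
grasp_force: 87.4
```

{"method": "drive_tool", "body": {
  "deltas": [0,0,-1,0,0,0,0,0,0,0,0,0]
}}

```text
time_s: 20.95
ee_pos: [516.5, 146.6, 95.8]
ee_rot: [[0.986, 0.165, -0.001], [0.165, -0.986, -0.0], [-0.001, -0.0, -1.0]]
force: [5.3, 1.5, -10.3]
opening: 10.7
grasp_force: 87.4
```

```bash
python3 -c "from h import *;avg(3)"
```

```text
mean [ 5.3160e+01 -1.1000e-01  1.1006e+02  5.9100e+00  3.5000e-01 -1.0360e+01
  9.4800e+00  2.1000e+01] std [0.01 0.01 0.01 0.42 0.23 0.05 0.   0.04]
```

The upward tug meets firm resistance (about 8 N), so the catch is holding the lug. I'll push back down home, relieve the load, and release.

{"method": "drive_tool", "body": {
  "deltas": [0.4,0,1.5,0,0,0,0.4,0,1.5,0,0,0,0,0,1.5,0,0,0,0,0,1.2,0,0,0,0,0,0,0,0,0]
}}

```text
time_s: 21.6
ee_pos: [517.1, 146.7, 93.3]
ee_rot: [[0.986, 0.164, -0.001], [0.164, -0.986, -0.0], [-0.001, 0.0, -1.0]]
force: [2.4, 0.1, 9.1]
opening: 11.1
grasp_force: 90.9
```

```bash
python3 -c "from h import *;avg(3)"
```

```text
mean [ 5.377e+01 -1.000e-01  1.076e+02  2.390e+00 -4.800e-01  8.230e+00
  9.460e+00  2.165e+01] std [0.02 0.02 0.01 0.33 0.33 0.65 0.   0.04]
```

{"method": "drive_tool", "body": {
  "deltas": [0,0,-1.3,0,0,0,0,0,0,0,0,0]
}}

```text
time_s: 21.95
ee_pos: [516.9, 146.7, 93.6]
ee_rot: [[0.986, 0.164, -0.001], [0.164, -0.986, -0.0], [-0.001, 0.0, -1.0]]
force: [2.1, 0.9, 3.0]
opening: 11.0
grasp_force: 89.3
```

{"method": "drive_tool", "body": {
  "deltas": [0,0,0,0,0,0,0,0,0,0,0,0,0,0,0,0,0,0,0,0,0,0,0,0,0,0,0,0,0,0,0,0,0,0,0,0],
  "gripper": 0.6
}}

```text
time_s: 22.55
ee_pos: [517.2, 146.8, 93.4]
ee_rot: [[0.986, 0.164, -0.001], [0.164, -0.986, -0.0], [-0.001, -0.0, -1.0]]
force: [0.4, -0.4, -0.3]
opening: 51.3
grasp_force: 0.0
```

{"method": "drive_tool", "body": {
  "deltas": [0,0,-5,0,0,0,0,0,-10,0,0,0,0,0,-20,0,0,0,0,0,-30,0,0,0,0,0,-30,0,0,0,20,0,-10,0,-6,0,20,0,0,0,-6,0,20,0,0,0,-6,0,10,0,0,0,-6,0,0,0,0,0,-6,0]
}}

```text
time_s: 23.55
ee_pos: [586.7, 158.1, 189.5]
ee_rot: [[0.853, 0.164, -0.495], [0.142, -0.986, -0.082], [-0.502, -0.0, -0.865]]
force: [-0.2, 0.5, -0.4]
opening: 51.1
grasp_force: 0.0
```

```bash
python3 - <<'E'
from h import *
s=st();i1=capture('wrist');i3=capture('side');cs=get_calibration('side')
b=proj(cs,RS@np.array([40,0,120])+O).astype(int)
A1=i1[:,120:560,::-1];B=cv2.resize(i3[b[1]-36:b[1]+44,b[0]-40:b[0]+32,::-1],(360,400),interpolation=cv2.INTER_CUBIC)
cv2.imwrite('pics/end.png',np.hstack([A1,B]))
E
```

```text
t 23.55 grip in stand [ 1.3146e+02 -1.9000e-01  2.0191e+02] F stand [-0.1   0.48 -0.42] T [ 0.04  -0.621  0.038] yaw 9.44 z [-0.4951 -0.0821 -0.865 ] op 51.1
```

View pics/end.png

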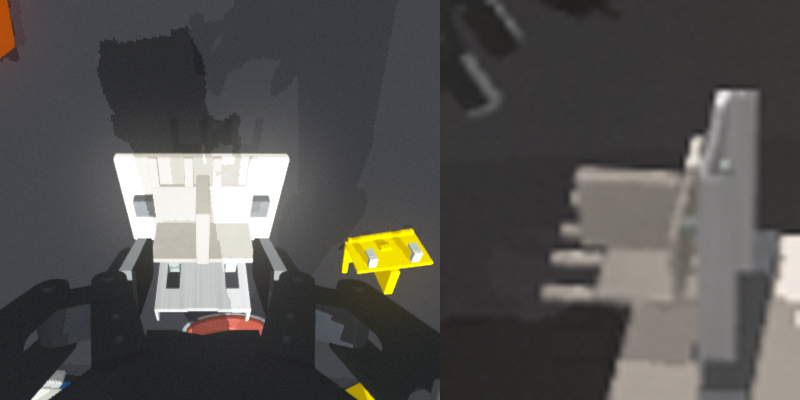

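The hanger hangs on the upper slots by itself with the slight droop the task describes, and the gripper is clear.

```bash
python3 -c "
from workcell import job;print(job.sign_off())"
```

```text
the job is handed in; nothing more can be done
None
```

The white hanger is on the upper slots, pushed down to its stop and released, and the job is handed in. The catch was checked only by a light upward tug, which met about 8 N of resistance. The highest force measured at the wrist while seating it was about 14 N.

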